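Prise the guard open and hold the specimen clamp half open

TASK

A colleague is about to slip a specimen into the bench clamp. Take the red-handled pry tool out of its holder, prise the yellow snap guard up with the tool's foot until it springs fully open, then press the clamp's white plunger down with the tool and hold it there so that the red pointer on the jaw stands in the green zone (plunger pressed 12 mm, half its travel); finish while still holding the plunger there with the tool in the gripper. Touch the clamp only with the tool, never push the plunger down to its stop, and leave the jar, the vial and the slide box undisturbed.

Things in the scene. Friction and masses are not known exactly. Their poses are not given: they have to be found in the camera images.
- clamp: Specimen clamp, fixed to the bench. Origin on the bench straight below the plunger's axis; z up, guard hinge on the +y side, guard lip on the -y side, jaws on the +x side. Aluminium base plate 12 mm thick (x -65 to 135, y -60 to 60); on it a black block 100 x 100 mm centred on the plunger, top 52 mm above the bench, with a steel collar (radius 19 mm) to 56 mm.
- plunger_top (a point): Centre of the top face of the white plunger knob (radius 14 mm, 10 mm thick, on a steel stem), on the clamp's z axis; 84 mm above the bench when released; it moves straight down when pressed. Hidden under the guard while that is shut.
- plunger (a joint): Plunger travel in m: 0 = up, released; 0.012 = half way, the target; 0.024 = bottom stop. Spring: 3.2 N preload plus 0.4 N per mm, so about 8 N at the target; it springs back when let go.
- guard_lip (a point): Middle of the lower outer edge of the guard's lip: 90 mm above the bench and y = -78 mm in the clamp's frame when shut. Guard: yellow hood 92 mm wide (x) over the plunger, with side walls but open at the front (-y); its 3 mm top plate sticks out as a lip 24 mm beyond the ends of those walls and 28 mm beyond the black block. Below the lip all is free down to the base plate. Prise it up here.
- guard (a joint): Guard angle in rad about a hinge along the clamp's x, at y = +53 mm, 52 mm above the bench: 0 = snapped shut, 2.2 = fully open, leaning past upright over the +y side (up to 150 mm above the bench). A snap spring holds it shut (about 4 N up at the lip starts it); past about 0.25 rad it springs fully open by itself and stays. At 0.25 the lip has risen 32 mm and drawn in 13 mm: follow it.
- tool: Pry tool, 164 mm long, about 120 g, standing upright in its holder. Origin: the underside of its foot, on the shaft's axis; z up along the shaft. Foot: steel, 5 mm thick, 12 mm wide (x), from y = -6 to y = +30 mm, so it sticks out 25 mm to +y beyond the shaft. Shaft 10 x 10 mm. Handle red, 20 x 20 mm, from z = 100 to 164 mm.
- holder: Grey open-topped holder, fixed to the bench; origin at its underside, below the tool's shaft. Its pocket, 18 x 44 mm inside, centred at y = +11 mm, has its floor 6 mm and its rim 75 mm above the bench. The tool's foot stands on that floor and points to the holder's +y. Lift the tool straight up by more than 75 mm to clear it.
- jar: Amber glass jar, radius 24, height 65 mm; origin at its underside. Leave alone.
- vial: Glass vial with blue cap, radius 20, height 75 mm; origin at its underside. Leave alone.
- slidebox: Green slide box 75 x 50 x 30 mm; origin at its underside. Leave alone.
- pointer (a point): Red pointer on the moving steel jaw (+x side of the clamp), above a white scale with a green zone 9.6 mm long. It moves to the clamp's +x by 1.6 mm for each mm the plunger is pressed. Clamp frame: x = 70, y = -44 mm when released; in the middle of the green zone at x = 89 mm, plunger pressed 12 mm. Jaws stand 43 mm above the bench.
Things that resemble listed ones, but are neither listed nor needed, are in the scene too. There is more than one size of the tool; the job needs the smaller. Several things look just like the holder: the one meant starts farthest to the robot's left.

How it is judged (in metres and radians):
On the way, in this order (a step that is already met when the one before it is completed fails the run):
1. the tool is lifted clear of its holder in the gripper, guard still shut (z of tool in the frame of holder above 0.07 m and contact force between the fingers and tool above 1 N and value of joint guard below 0.1 rad), for 0.1 s.
2. the guard is being prised up by the tool (value of joint guard above 0.1 rad and contact force between tool and clamp above 0.5 N), for 0.02 s.
3. the guard has sprung open, the plunger not yet pressed (value of joint guard above 1.8 rad and value of joint plunger below 0.004 m), for 0.2 s.
At the end, for the whole second after the job is handed in: The plunger is held still by the tool, pressed 12 mm give or take 3.5 mm (red pointer in the green zone), the tool is gripped in the fingers and pushes on the plunger with more than 3 N, no part of the robot touches the clamp, and the guard stands open (more than 1.8 rad) (value of joint plunger between 0.0085 and 0.0155 m and velocity of joint plunger between -0.005 and 0.005 m/s and value of joint guard above 1.8 rad and contact force between tool and clamp above 3 N and contact force between the fingers and tool above 2 N and contact force between each of the arm, the fingers and clamp below 0.5 N); the arm keeps its last pose, push and grip.
It fails at once if the robot itself touches the clamp (more than 1 N) (contact force between any of the arm, the fingers and clamp above 1 N).
It fails at once if the plunger is pushed to its stop (more than 22.5 mm) (value of joint plunger above 0.0225 m).
It fails at once if the jar, vial or slide box is moved more than 15 mm or tipped (distance of any of jar, vial, slidebox from where it was at the start of the episode above 0.015 m or angle between any of jar, vial, slidebox's own z axis and vertical above 0.3 rad).
It also fails if it takes over 45 s, if anything falls off the work surface, if the arm or the gripper's body presses on something with over 40 N, if the wrist force passes 120 N, or if a joint passes its speed limit or range.

ROBOT

A 6-joint arm with a two-finger parallel gripper is mounted at the origin on the work surface. World frame = base frame: x ahead of the robot, y to its left, z up, the work surface at z = 0. Lengths are in mm, angles in degrees, forces in N, time in s.
With the tool pointing down it reaches from about 350 to 850 mm from the base axis. Payload 8.1 kg.
Tool frame: the origin (TCP) lies between the finger pads; the fingertips stand 25 mm ahead of it and the grasp point (between the pads) lies 6 mm ahead of it (r.tcp_to_tips is the distance from the TCP to the fingertips, in mm); z points along the fingers, y is the line along which they close (so a half turn about z gives the same grasp; the last joint's range is limited). The gripper opens to 85 mm and grips with 20 to 120 N. Pads are 22 mm wide; open, the fingers measure 114 mm over their backs; the gripper's body (76 mm by 85 mm) begins 54 mm behind the grasp point. The pads swing forward as they close: fully open they stand 13 mm farther back than shut.
Start: joints at [-76.627, 7.471, 85.268, -0, 87.261, -4.893], TCP at [188.077, -569.765, 256.292] pointing down, gripper open.
Joint ranges: [-169.43, 169.43], [-51.17, 129.36], [1.28, 143.12], [-76.62, 256.62], [0, 156.53], [-152.29, 152.29]. Speed limits (degrees/s): [136.94, 136.94, 159.86, 180, 180, 180].

INTERFACE

Orientations are given as [roll, pitch, yaw] about the fixed x, y, z axes, in that order (R = Rz(yaw) Ry(pitch) Rx(roll)).
In Python, from bench import r gives the robot as it stands.
- The arm moves only by the tool apply_moves, never from a script. Its arguments are lists of equal length, an entry for each row: "angular": the turn, a rotation vector about the world's x, y, z in units of 8 degrees (1.0 is 8 degrees), a list of three; "travel": the shift along the world's x, y, z in units of 40 mm (1.0 is 40 mm), a list of three; "jaw": the opening, from 0 (shut) to 1 (fully open). A call has 1 to 20 rows; each row shifts and turns the commanded pose from where the row before left it; what a row does not reach is not made up. A row lasts 1/8 s, in which the tool goes at most 62.5 mm and 10.7 degrees, less where a joint would pass 70% of its speed; a pose out of reach is approached as far as the arm can. A call is refused whole if a number of a shift passes 1 or a number of a turn 1, either way. A call with a gripper value outside its range is refused whole. The fingers move at their own pace and stop on an object; "force" is the grip in N (left out, the last holds). Time passes only in rows, so rows that do not move let the fingers close. It gives the time, the measured TCP pose, the force, the opening and the grip force at its end, in the units of the state.
- r.sense(): the state, without advancing time (a new reading comes with each control period).
- r.snapshot(name): name is "scene" or "side" or "wrist"; returns a dict with "color" (480x640x3 uint8, red, green, blue), "fx", "fy", "cx", "cy" (pixels), "R" (3x3) and "t" (3): a world point X has camera coordinates R X + t; the wrist camera has in their place "mount" (4x4, takes a point from camera to tool coordinates, whose origin is the TCP and whose axes are the flange's). Camera axes: x right, y down, z forward; pixel columns grow to the right and rows downward; lengths in mm; the calibration is good to about 2 mm. A picture is of the moment at which its call begins: read the wrist's pose just before it. There is no depth.
- r.hand_in(): hands the job in; it is judged then, once.
The state is a dict: "time": time; "joint_pos": joint angles; "qd": joint speeds; "joint_efforts": joint torques, N m; "tool_pos": TCP position; "tcp_rot": TCP orientation; "ft_force": force on the tool from outside, world axes, zero at the start; "wrist_torque": the same for the moment, N m; "finger_gap": finger opening in mm; "grip_force": force on a finger pad.
Only numpy, scipy, OpenCV 4.12 (cv2) and the standard library are available. Lean on these libraries where they do the work, as an engineer would, in place of code of your own. Each camera call takes 0.05 s, during which the arm holds its last target. There are 200 camera calls.

## Working session

There is one attempt and no reset: what is moved stays moved. The work goes in short steps, Python scripts to look and compute and a tool call to move; the robot and the scene stay as the last step left them, time stands still between calls to the robot, and variables do not carry over. Pictures are saved under pics/ and viewed, at most 10 in all, crops included, and the job is handed in when it is done.

Besides the shell and the picture viewer there is one more tool, called after "Call:" as name(argument=value, ...), one argument or row to a line, values as JSON. apply_moves: Moves the arm, as the interface text tells. Its arguments: {"type":"object","properties":{"angular":{"type":"array"},"travel":{"type":"array"},"jaw":{"type":"array"},"force":{"type":"number"}},"required":["angular","travel","jaw"]}

```bash
mkdir -p pics; ls
python3 - <<'E'
from bench import r
import cv2
for n in ("scene","side"):
    s=r.snapshot(n); cv2.imwrite(f"pics/{n}0.png",s["color"][:,:,::-1]); print(n,s["fx"],s["cx"],s["cy"],(-s["R"].T@s["t"]).round(),s["R"].round(3).tolist())
print(r.sense()["tcp_rot"],r.tcp_to_tips)
E
```

```text
pics
scene 510.97385582942405 314.8189545208337 238.85045885513497 [1370.  300.  891.] [[-0.463, 0.886, 0.022], [0.578, 0.321, -0.75], [-0.672, -0.335, -0.661]]
side 601.855987501563 323.64554526924906 237.51661755372612 [  369. -1465.   957.] [[0.99, -0.144, -0.009], [-0.086, -0.536, -0.84], [0.116, 0.832, -0.543]]
[-1.79906302e+02 -8.08122744e-03  1.82685467e+01] 25.0
```

View pics/scene0.png

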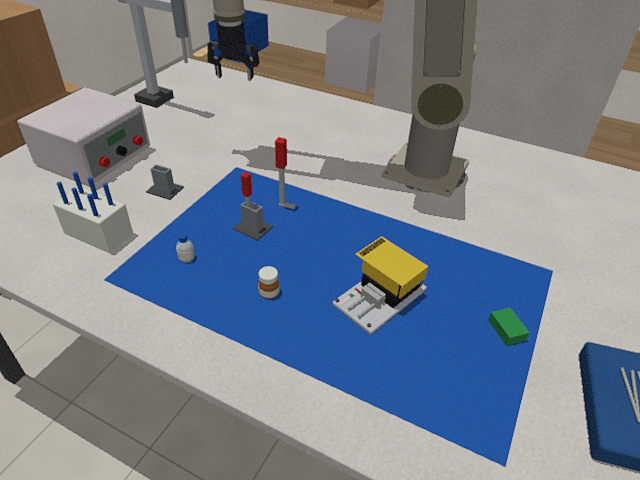

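View pics/side0.png

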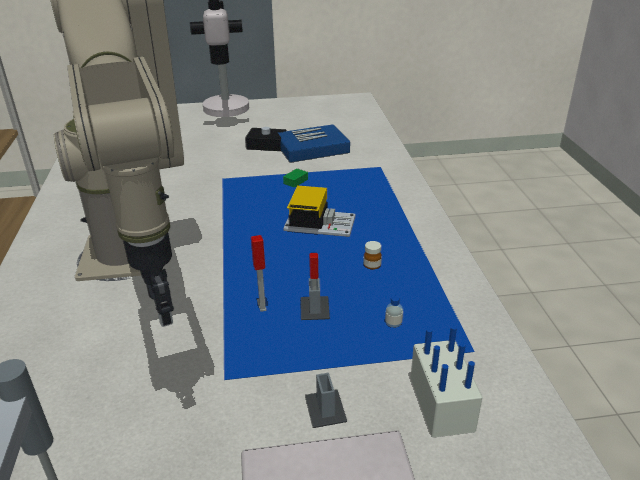

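The small tool stands in the holder at scene (250,210) and side (315,290). A bigger look-alike tool stands loose at scene (281,170), and an empty holder is at (163,182). The clamp is at scene (385,280), with the guard lip (hazard stripes) facing the robot. Next I'll zoom in to get precise pixels.

```bash
cat > h.py <<'E'
import numpy as np, cv2
from bench import r
def ray(s,u,v):
    d=s["R"].T@np.array([(u-s["cx"])/s["fx"],(v-s["cy"])/s["fy"],1]); return -s["R"].T@s["t"], d/np.linalg.norm(d)
def onz(s,u,v,z):
    c,d=ray(s,u,v); return c+d*(z-c[2])/d[2]
def tri(a,pa,b,pb):
    c1,d1=ray(a,*pa); c2,d2=ray(b,*pb)
    k=np.linalg.lstsq(np.c_[d1,-d2],c2-c1,rcond=None)[0]; p,q=c1+k[0]*d1,c2+k[1]*d2
    return (p+q)/2, np.linalg.norm(p-q)
def px(s,X):
    q=s["R"]@np.asarray(X,float)+s["t"]; return s["fx"]*q[0]/q[2]+s["cx"], s["fy"]*q[1]/q[2]+s["cy"]
def red(c): 
    h=cv2.cvtColor(c,cv2.COLOR_RGB2HSV); return (((h[...,0]<6)|(h[...,0]>174))&(h[...,1]>180)&(h[...,2]>70)).astype(np.uint8)
E
python3 - <<'E'
from h import *
S={n:r.snapshot(n) for n in("scene","side")}
for n in S:
    k,_,st,ce=cv2.connectedComponentsWithStats(red(S[n]["color"]))
    for i in range(1,k):
        if st[i,4]>40: print(n,st[i],ce[i].round(1))
a=cv2.resize(S["scene"]["color"][230:340,325:435],(600,600)[:2] if 0 else (400,400),interpolation=cv2.INTER_CUBIC)
b=cv2.resize(S["side"]["color"][175:245,280:360],(400,350),interpolation=cv2.INTER_CUBIC)
c=np.zeros((400,800,3),np.uint8); c[:,:400]=a; c[:350,400:]=b
cv2.imwrite("pics/z1.png",c[:,:,::-1])
E
```

```text
scene [133 136  10   9  70] [137.3 140. ]
scene [276 138  11  31 295] [280.6 152.9]
scene [ 99 157  11  10  80] [104.  161.4]
scene [241 172  11  25 196] [246.2 184.1]
side [252 235  13  35 352] [257.9 252.1]
side [310 253   8  26 191] [313.7 265.2]
```

View pics/z1.png

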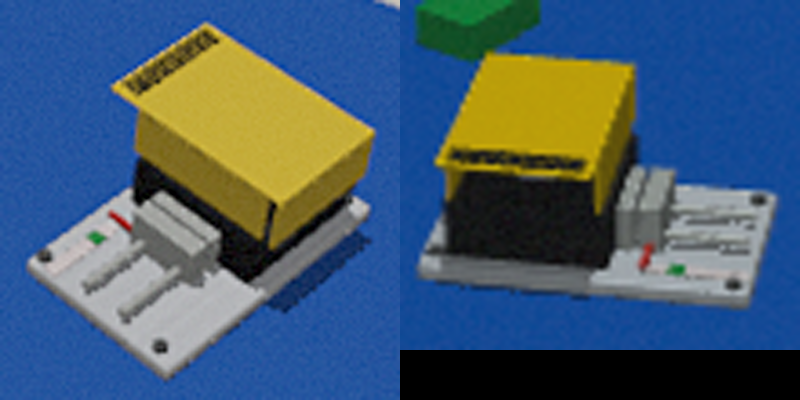

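The clamp's base corners and lip corners are readable: left inset (28,264), (166,372), (370,205), lip (112,86)/(207,23); right inset (775,193), (748,298), (418,272), lip (436,163)/(600,172).

Run:
```python
from h import *
S={n:r.snapshot(n) for n in("scene","side")}
A=lambda x,y:(S["scene"],325+x/3.636-.4,230+y/3.636-.4); B=lambda x,y:(S["side"],280+(x-400)/5-.4,175+y/5-.4)
pts=[((135,-60),12,A(28,264)),((135,60),12,A(166,370)),((-65,60),12,A(370,205)),
((135,60),12,B(775,193)),((135,-60),12,B(748,298)),((-65,-60),12,B(418,268)),
((46,-78),93,A(112,85)),((-46,-78),93,A(207,23)),((-46,-78),92,B(436,163)),((46,-78),90,B(600,172))]
L=np.array([p[0] for p in pts],float); W=np.array([onz(*p[2],p[1])[:2] for p in pts])
lz=L[:,0]+1j*L[:,1]; wz=W[:,0]+1j*W[:,1]
z=np.sum((wz-wz.mean())*np.conj(lz-lz.mean())); u=z/abs(z); t=wz.mean()-u*lz.mean()
print("yaw",np.degrees(np.angle(u)),"t",t,"scale",abs(z)/np.sum(abs(lz-lz.mean())**2))
e=wz-(u*lz+t); print(np.c_[e.real,e.imag].round(1).tolist())
X,d=tri(S["scene"],(246.2,184.1),S["side"],(313.7,265.2)); print("handle",X,d)
print(onz(S["scene"],246.2,184.1,138),onz(S["side"],313.7,265.2,138))
# bigger tool
print(tri(S["scene"],(280.6,152.9),S["side"],(257.9,252.1)))
for n,c in(("scene",(210,150,100,90)),("side",(235,225,110,100))):
    x,y,w,h=c; im=cv2.resize(S[n]["color"][y:y+h,x:x+w],(400,int(400*h/w)),interpolation=cv2.INTER_CUBIC)
    globals()[n]=im
H=max(scene.shape[0],side.shape[0]); o=np.zeros((H,800,3),np.uint8); o[:scene.shape[0],:400]=scene; o[:side.shape[0],400:]=side
cv2.imwrite("pics/z2.png",o[:,:,::-1])
```

```text
yaw -18.73478668723968 t (540.3374992398419+89.84117873196836j) scale 0.9854346447274558
[[2.6, 1.2], [-0.3, -3.3], [0.3, -3.3], [-3.5, -0.8], [-2.8, -2.6], [-0.5, -3.5], [-1.3, -1.3], [0.9, -0.6], [-0.1, 3.2], [4.8, 11.0]]
handle [ 503.71976817 -328.9552057   139.22331123] 2.256093622305247
[ 503.79690154 -330.01290782  138.        ] [ 503.16577473 -325.98120098  138.        ]
(array([ 377.56063306, -301.77375469,  171.1082587 ]), np.float64(2.7657809708332155))
```

View pics/z2.png

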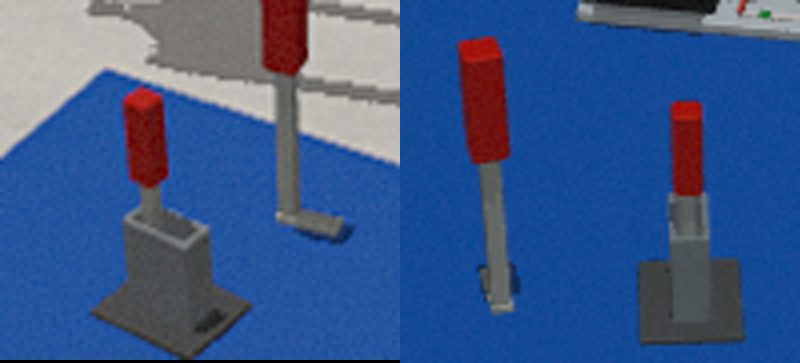

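The holder's rim is seen in both views (left inset long edge (127,215)->(190,243); right inset rim (670..708, 196..237)). Computing its yaw and which end holds the shaft.

Run:
```python
from h import *
S={n:r.snapshot(n) for n in("scene","side")}
A=lambda x,y:(S["scene"],210+x/4-.4,150+y/4-.4); B=lambda x,y:(S["side"],235+(x-400)*110/400-.4,225+y*110/400-.4)
for nm,p,z in[("rim",A(127,214),75),("rim",A(190,243),75),("rim",A(210,229),75),("rimS",B(670,197),75),("rimS",B(708,195),75),("rimS",B(708,236),75),("rimS",B(670,238),75),
("base",A(92,312),4),("base",A(190,355),4),("base",A(252,305),4),("baseS",B(640,264),4),("baseS",B(740,260),4),("baseS",B(744,340),4),("baseS",B(640,342),4)]: print(nm,onz(*p,z)[:2].round(1))
for z in(75,106,170):
  u,v=px(S["scene"],(503.5,-329,z)); print(z,(u-210)*4,(v-150)*4, end=" ")
  u,v=px(S["side"],(503.5,-329,z)); print(400+(u-235)*400/110,(v-225)*400/110)
A=lambda x,y:(S["scene"],325+x/3.636-.4,230+y/3.636-.4); B=lambda x,y:(S["side"],280+(x-400)/5-.4,175+y/5-.4)
pts=[((135,-60),12,A(28,264)),((135,60),12,A(166,370)),((-65,60),12,A(370,205)),
((135,60),12,B(775,193)),((135,-60),12,B(748,298)),((-65,-60),12,B(418,268)),
((46,-78),93,A(112,85)),((-46,-78),93,A(207,23)),((-46,-78),92,B(436,163))]
L=np.array([p[0] for p in pts],float); W=np.array([onz(*p[2],p[1])[:2] for p in pts])
lz=L[:,0]+1j*L[:,1]; wz=W[:,0]+1j*W[:,1]
z=np.sum((wz-wz.mean())*np.conj(lz-lz.mean())); u=z/abs(z); t=wz.mean()-u*lz.mean()
print("yaw",np.degrees(np.angle(u)),"t",t,"scale",abs(z)/np.sum(abs(lz-lz.mean())**2))
e=wz-(u*lz+t); print(np.c_[e.real,e.imag].round(1).tolist())
# jar, vial
for n,u,v in(("jar",268,292),("vial",186,260),):print(n,onz(S["scene"],u,v,5))
```

```text
rim [ 509.  -346.7]
rim [ 514.8 -294.5]
rim [ 496.1 -291.1]
rimS [ 494.4 -292.9]
rimS [ 519.9 -294.7]
rimS [ 513.7 -339. ]
rimS [ 488.9 -337.2]
base [ 535.3 -363.2]
base [ 540.4 -282.6]
base [ 477.1 -273.6]
baseS [ 474.3 -272.2]
baseS [ 543.7 -278.6]
baseS [ 533.6 -363.1]
baseS [ 465.1 -354.4]
75 152.83035717345354 216.0071808135234 689.0316088017448 226.8237252312288
106 149.72217605103447 177.57336988879365 688.1943923343829 188.91845850458387
170 142.98774748449455 94.29966606710457 686.401658426194 107.75180733497668
yaw -18.79845731851395 t (539.8495646689581+88.65308014764402j) scale 0.9908652393638598
[[3.2, 2.6], [0.2, -2.0], [0.7, -2.1], [-3.0, 0.6], [-2.2, -1.3], [0.0, -2.4], [-0.7, -0.1], [1.4, 0.5], [0.4, 4.3]]
jar [ 689.68492366 -157.62316243    5.        ]
vial [ 695.70501991 -392.19529799    5.        ]
```

Consistent: holder yaw ≈ -6.5°, foot pointing about world +y; clamp at (540, 88.7), yaw ≈ -18.8°. Moving above the tool.

Call:
apply_moves(
  angular=[
    [0, 0, -0.31],
    [0, 0, -0.31],
    [0, 0, -0.31],
    [0, 0, -0.31],
    [0, 0, -0.31],
    [0, 0, -0.31],
    [0, 0, -0.31],
    [0, 0, -0.31],
    [0, 0, -0.31],
    [0, 0, -0.31],
    [0, 0, 0],
    [0, 0, 0],
  ],
  travel=[
    [0.79, 0.6, 0],
    [0.79, 0.6, 0],
    [0.79, 0.6, 0],
    [0.79, 0.6, 0],
    [0.79, 0.6, 0],
    [0.79, 0.6, 0],
    [0.79, 0.6, 0],
    [0.79, 0.6, 0],
    [0.79, 0.6, 0],
    [0.79, 0.6, 0],
    [0, 0, 0],
    [0, 0, 0],
  ],
  jaw=[1, 1, 1, 1, 1, 1, 1, 1, 1, 1, 1, 1],
)

```text
time: 1.9
tool_pos: [503.8, -329.9, 256.2]
tcp_rot: [180.0, 0.0, -6.5]
ft_force: [-0.8, -0.0, -0.5]
finger_gap: 85.6
grip_force: 0.0
```

```bash
cat >> h.py <<'E'
from scipy.spatial.transform import Rotation as Ro
def wrist():
    q=r.sense(); s=r.snapshot("wrist"); M=np.array(s["mount"]); 
    Rw=Ro.from_euler("xyz",q["tcp_rot"],degrees=True).as_matrix()
    Rc=Rw@M[:3,:3]; tc=Rw@M[:3,3]+np.array(q["tool_pos"]); s=dict(s); s["R"]=Rc.T; s["t"]=-Rc.T@tc; return s,q
E
python3 - <<'E'
from h import *
s,q=wrist(); print(q["tool_pos"],q["tcp_rot"],-s["R"].T@s["t"])
k,_,st,ce=cv2.connectedComponentsWithStats(red(s["color"]))
for i in range(1,k):
    if st[i,4]>100: print(st[i],ce[i])
cv2.imwrite("pics/w1.png",s["color"][:,:,::-1])
E
```

```text
[ 503.79790775 -329.89578138  256.15983894] [ 1.79987675e+02  3.06928978e-02 -6.48065039e+00] [ 582.92675447 -338.31511292  373.60535942]
[ 308  223   31   55 1580] [322.99620253 250.9943038 ]
[ 285  387   39   55 1663] [305.08298256 414.32050511]
```

View pics/w1.png

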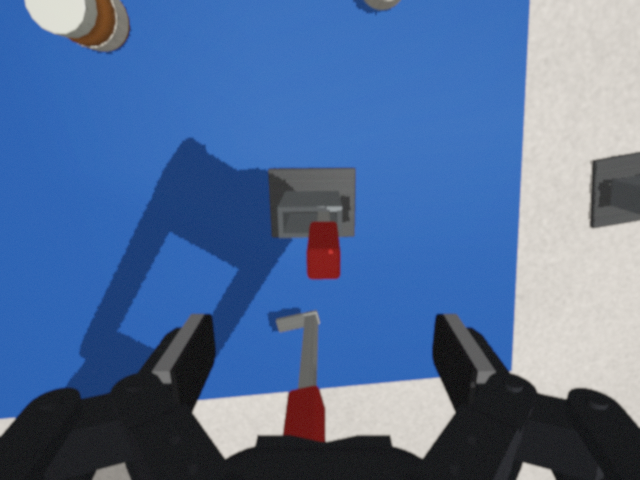

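The wrist view shows the handle top at about (323,262), the holder square to the image (yaw good), with the foot toward image-left (world +y). Checking the top-face position.

Run:
```python
from h import *
s,q=wrist(); c=s["color"]; print(c[240:285:3,323].tolist())
for p in((307.5,278),(340,278),(323.5,262),(323.5,278),(323.5,247)): print(p,onz(s,*p,170).round(1))
print([onz(s,*p,4).round(1).tolist() for p in((268,168),(355,167),(355,237),(271,237))])
```

```text
[[105, 20, 16], [107, 24, 22], [110, 25, 24], [126, 27, 24], [132, 33, 29], [135, 33, 28], [134, 31, 28], [134, 33, 29], [133, 28, 27], [133, 31, 28], [134, 32, 30], [133, 31, 26], [131, 36, 32], [84, 84, 151], [51, 105, 184]]
(307.5, 278) [ 495.  -319.6  170. ]
(340, 278) [ 492.9 -338.4  170. ]
(323.5, 262) [ 503.9 -330.   170. ]
(323.5, 278) [ 493.9 -328.8  170. ]
(323.5, 247) [ 512.9 -331.   170. ]
[[542.2, -280.7, 4.0], [533.6, -364.1, 4.0], [463.2, -357.9, 4.0], [473.0, -272.7, 4.0]]
```

Centred within 1 mm. Descend 108 mm, then grip.

Call:
apply_moves(
  angular=[
    [0, 0, 0],
    [0, 0, 0],
    [0, 0, 0],
    [0, 0, 0],
    [0, 0, 0],
    [0, 0, 0],
    [0, 0, 0],
    [0, 0, 0],
    [0, 0, 0],
    [0, 0, 0],
    [0, 0, 0],
    [0, 0, 0],
    [0, 0, 0],
    [0, 0, 0],
  ],
  travel=[
    [0, 0, -0.5],
    [0, 0, -0.5],
    [0, 0, -0.5],
    [0, 0, -0.5],
    [0, 0, -0.5],
    [0, 0, -0.2],
    [0, 0, 0],
    [0, 0, 0],
    [0, 0, 0],
    [0, 0, 0],
    [0, 0, 0],
    [0, 0, 0],
    [0, 0, 0],
    [0, 0, 0],
  ],
  jaw=[1, 1, 1, 1, 1, 1, 1, 0, 0, 0, 0, 0, 0, 0],
  force=80,
)

```text
time: 3.75
tool_pos: [504.4, -330.0, 148.9]
tcp_rot: [180.0, -0.1, -6.5]
ft_force: [0.5, 0.3, 5.7]
finger_gap: 18.9
grip_force: 78.6
```

Call:
apply_moves(
  angular=[
    [0, 0, 0],
    [0, 0, 0],
    [0, 0, 0],
    [0, 0, 0],
    [0, 0, 0],
    [0, 0, 0],
    [0, 0, -0.154],
    [0, 0, -0.154],
    [0, 0, -0.154],
    [0, 0, -0.154],
    [0, 0, -0.154],
    [0, 0, -0.154],
    [0, 0, -0.154],
    [0, 0, -0.154],
    [0, 0, -0.154],
    [0, 0, -0.154],
    [0, 0, 0],
    [0, 0, 0],
  ],
  travel=[
    [0, 0, 0.5],
    [0, 0, 0.5],
    [0, 0, 0.5],
    [0, 0, 0.5],
    [0, 0, 0.5],
    [0, 0, 0],
    [-0.017, 0.735, 0],
    [-0.017, 0.735, 0],
    [-0.017, 0.735, 0],
    [-0.017, 0.735, 0],
    [-0.017, 0.735, 0],
    [-0.017, 0.735, 0],
    [-0.017, 0.735, 0],
    [-0.017, 0.735, 0],
    [-0.017, 0.735, 0],
    [-0.017, 0.735, 0],
    [0, 0, 0],
    [0, 0, 0],
  ],
  jaw=[0, 0, 0, 0, 0, 0, 0, 0, 0, 0, 0, 0, 0, 0, 0, 0, 0, 0],
)

```text
time: 6.0
tool_pos: [497.0, -36.0, 247.7]
tcp_rot: [180.0, 0.0, -18.8]
ft_force: [-0.2, 0.5, -1.3]
finger_gap: 19.3
grip_force: 78.4
```

Run:
```python
from h import *
q=r.sense(); print(q["tool_pos"],q["tcp_rot"],q["ft_force"])
S={n:r.snapshot(n) for n in("scene","side")}
a=cv2.resize(S["scene"]["color"][180:340,280:440],(400,400),interpolation=cv2.INTER_CUBIC)
b=cv2.resize(S["side"]["color"][150:260,260:370],(400,400),interpolation=cv2.INTER_CUBIC)
cv2.imwrite("pics/z3.png",np.hstack([a,b])[:,:,::-1])
p=q["tool_pos"]
yd=np.array([.322,.947,0])
for nm,X in(("foot heel",np.array([p[0],p[1],p[2]-142.9])),("tip",np.array([p[0],p[1],p[2]-142.9])+30*yd)):
    u,v=px(S["scene"],X); u2,v2=px(S["side"],X); print(nm,(u-280+.4)*2.5,(v-180+.4)*2.5,"|",400+(u2-260+.4)*400/110,(v2-150+.4)*400/110)
```

```text
[497.03591209 -36.01115931 247.69520417] [ 1.79971041e+02  4.52964424e-02 -1.88195126e+01] [-0.15215186  0.46309344 -1.31801806]
foot heel 182.06093828771293 124.1064134599729 | 540.0407631001661 237.68090196976863
tip 205.30556676128464 139.40839597002685 | 548.4918347857066 218.0776702826917
```

View pics/z3.png

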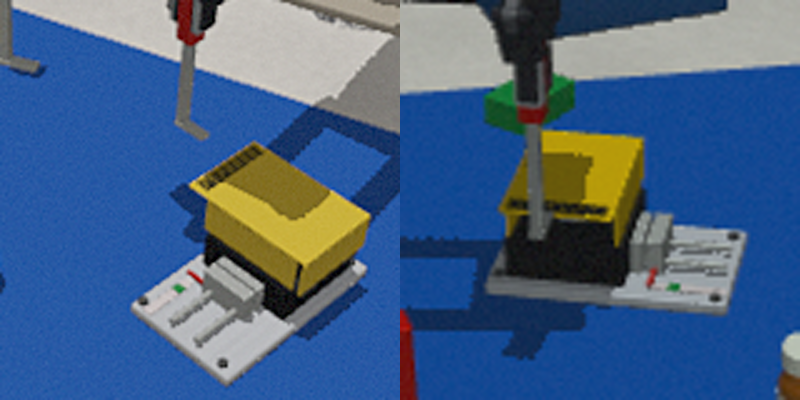

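The tool hangs as predicted, with the foot tip pointing at the lip. Lowering and inserting it under the lip.

Call:
apply_moves(
  angular=[
    [0, 0, 0],
    [0, 0, 0],
    [0, 0, 0],
    [0, 0, 0],
    [0, 0, 0],
    [0, 0, 0],
    [0, 0, 0],
  ],
  travel=[
    [0, 0, -0.4],
    [0, 0, -0.37],
    [0, 0, 0],
    [0.11, 0.32, 0],
    [0.11, 0.32, 0],
    [0.11, 0.31, 0],
    [0, 0, 0],
  ],
  jaw=[0, 0, 0, 0, 0, 0, 0],
)

```text
time: 6.98
tool_pos: [510.9, 3.6, 217.7]
tcp_rot: [-180.0, -0.0, -18.7]
ft_force: [0.8, -0.0, -1.8]
finger_gap: 19.0
grip_force: 78.4
```

Run:
```python
from h import *
q=r.sense(); print(q["tool_pos"],q["ft_force"])
S={n:r.snapshot(n) for n in("scene","side")}
a=cv2.resize(S["scene"]["color"][180:340,280:440],(400,400),interpolation=cv2.INTER_CUBIC)
b=cv2.resize(S["side"]["color"][150:260,260:370],(400,400),interpolation=cv2.INTER_CUBIC)
cv2.imwrite("pics/z4.png",np.hstack([a,b])[:,:,::-1])
```

```text
[510.90107279   3.5601127  217.73632291] [ 0.76553656 -0.00807567 -1.79831105]
```

View pics/z4.png

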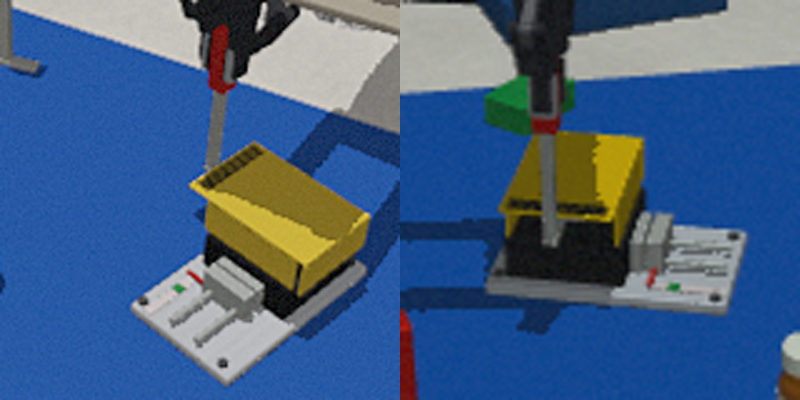

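The foot is now hidden under the lip in the scene view (around (210,175)), and the shaft is close to the lip's edge without touching. Prising up now, following the lip inward.

Call:
apply_moves(
  angular=[
    [0, 0, 0],
    [0, 0, 0],
    [0, 0, 0],
    [0, 0, 0],
    [0, 0, 0],
    [0, 0, 0],
    [0, 0, 0],
    [0, 0, 0],
  ],
  travel=[
    [0, 0, 0.2],
    [0.01, 0.02, 0.2],
    [0.015, 0.04, 0.2],
    [0.015, 0.04, 0.2],
    [0.018, 0.055, 0.2],
    [0.018, 0.055, 0.2],
    [0.018, 0.055, 0.2],
    [0, 0, 0],
  ],
  jaw=[0, 0, 0, 0, 0, 0, 0, 0],
)

```text
time: 8.07
tool_pos: [514.8, 12.9, 274.7]
tcp_rot: [-180.0, -0.1, -18.8]
ft_force: [-0.4, -0.4, -0.8]
finger_gap: 18.8
grip_force: 79.2
```

Run:
```python
from h import *
q=r.sense(); print(q["tool_pos"],q["ft_force"])
S={n:r.snapshot(n) for n in("scene","side")}
a=cv2.resize(S["scene"]["color"][180:340,280:440],(400,400),interpolation=cv2.INTER_CUBIC)
b=cv2.resize(S["side"]["color"][150:260,260:370],(400,400),interpolation=cv2.INTER_CUBIC)
cv2.imwrite("pics/z5.png",np.hstack([a,b])[:,:,::-1])
```

```text
[514.80107454  12.92797069 274.65820297] [-0.43239445 -0.4069704  -0.79512496]
```

View pics/z5.png

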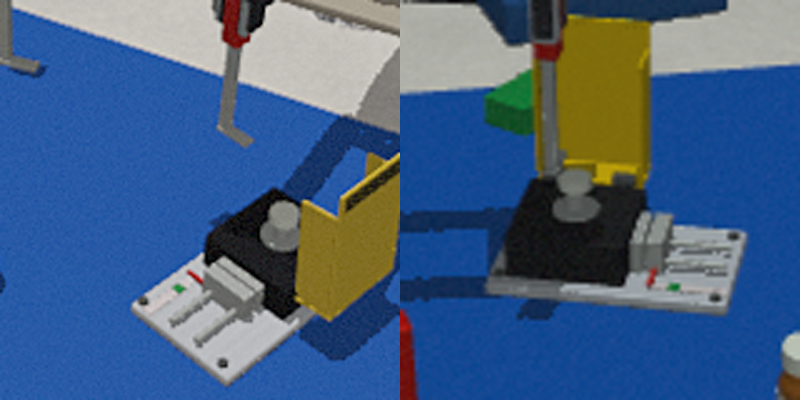

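The guard stands fully open, with the knob at left inset (285,209) and right inset (575,177). The foot is intact. Checking the knob position and whether the tool slipped.

Run:
```python
from h import *
S={n:r.snapshot(n) for n in("scene","side")}
for n,(x,y,w,h) in(("scene",(386,255,26,26)),("side",(299,193,20,22))):
    c=S[n]["color"]; m=np.zeros(c.shape[:2],np.uint8); sub=c[y:y+h,x:x+w]
    print(n); print(sub[...,:].mean(2).astype(int)[::1, ::2])
q=r.sense(); p=q["tool_pos"]; yd=np.array([.322,.947,0])
for nm,X in(("org",np.array([p[0],p[1],p[2]-142.9])),("tip",np.array([p[0],p[1],p[2]-142.9])+30*yd)):
    u,v=px(S["scene"],X); u2,v2=px(S["side"],X); print(nm,(u-280+.4)*2.5,(v-180+.4)*2.5,"|",400+(u2-260+.4)*400/110,(v2-150+.4)*400/110)
print("plunger pred",px(S["scene"],(540,88.7,84)),px(S["side"],(540,88.7,84)))
for n in S:
    hs=cv2.cvtColor(S[n]["color"],cv2.COLOR_RGB2HSV); k,_,st,ce=cv2.connectedComponentsWithStats(red(S[n]["color"]))
    print(n,[(st[i].tolist(),ce[i].round(1).tolist()) for i in range(1,k) if st[i,4]>2])
    print("pointer pred",px(S[n],(540+70*.947-44*.322,88.7-70*.322-44*.947,43)))
```

```text
scene
[[106  60  45  83  60  61  54  60  57  59  63  76 100]
 [ 94  22  14  42  59  62  57  59  63  57  57 101  96]
 [ 49   9   4  22  39  67  59  64  54  59  78 101  97]
 [  8   1  23   8  23  51  66  63  57  58  98  95 100]
 [  1   5  14  10   6  16  59  63  60  47 102  97  94]
 [  6  13  49  64  75   6  28  56  60  79 103 100  92]
 [ 11  29 116 126 132 127  15  35  56  92 100 102 103]
 [  8  81 137 134 137 142  88  23  76 101 100  98 100]
 [ 13 121 133 133 136 133 136  31  41 104 102  95  95]
 [  5 134 136 132 130 132 145  46  12  68 101 109 100]
 [  3 133 135 132 134 136 140  60  18  19  62 145 147]
 [ 15 118 132 131 130 136 140  70  11  11   7 111 149]
 [  4 109 134 134 131 132 139  40  27  12   6  86 110]
 [ 36 118 132 138 138 142 139  14  11  20  16  99  89]
 [ 95 112 133 134 141 140 122   8  12  19  17  97  90]
 [111 104 125 137 138 137 116  10  23  16  65  93  96]
 [107 102 103 124 133 112 109  20  21  19  81  98  94]
 [102  98  89 106 111 100 105  69   1  13  85  91  85]
 [103 105  95 106  99 102 108  82  24  15  93  91  89]
 [107 105  93 110 102  97 112  83   3   5  95  96
[... 1425 characters left out ...]
7873 157.5304271984743
plunger pred (np.float64(393.92901155082785), np.float64(264.17467839505844)) (np.float64(308.1831410528108), np.float64(198.57161009849617))
scene [([133, 136, 10, 9, 72], [137.4, 140.0]), ([276, 138, 11, 31, 292], [280.6, 152.8]), ([99, 157, 11, 10, 82], [104.0, 161.5]), ([369, 170, 11, 29, 169], [372.8, 184.3]), ([356, 289, 5, 4, 6], [358.2, 290.8])]
pointer pred (np.float64(357.378861549556), np.float64(281.4083416263077))
side [([123, 61, 18, 3, 40], [132.0, 62.2]), ([126, 70, 22, 61, 467], [137.2, 94.7]), ([297, 163, 7, 4, 22], [300.1, 164.2]), ([252, 235, 13, 35, 350], [257.9, 252.1])]
pointer pred (np.float64(328.87817585445697), np.float64(220.03028548815055))
```

Knob position matches the prediction within about 1 px and the tool hasn't slipped. Moving over the plunger and down to just above it.

Call:
apply_moves(
  angular=[
    [0, 0, 0],
    [0, 0, 0],
    [0, 0, 0],
    [0, 0, 0],
    [0, 0, 0],
    [0, 0, 0],
    [0, 0, 0],
    [0, 0, 0],
    [0, 0, 0],
    [0, 0, 0],
    [0, 0, 0],
  ],
  travel=[
    [0.12, 0.365, 0],
    [0.12, 0.365, 0],
    [0.12, 0.365, 0],
    [0.12, 0.365, 0],
    [0.12, 0.365, 0],
    [0, 0, 0],
    [0, 0, -0.25],
    [0, 0, -0.25],
    [0, 0, -0.25],
    [0, 0, -0.25],
    [0, 0, 0],
  ],
  jaw=[0, 0, 0, 0, 0, 0, 0, 0, 0, 0, 0],
)

```text
time: 9.65
tool_pos: [537.5, 85.6, 232.0]
tcp_rot: [180.0, 0.1, -18.9]
ft_force: [0.8, 1.5, -1.2]
finger_gap: 19.0
grip_force: 79.2
```

Call:
apply_moves(
  angular=[
    [0, 0, 0],
    [0, 0, 0],
    [0, 0, 0],
  ],
  travel=[
    [0, 0, -0.1],
    [0, 0, -0.1],
    [0, 0, 0],
  ],
  jaw=[0, 0, 0],
)

```text
time: 10.02
tool_pos: [538.6, 85.8, 225.9]
tcp_rot: [-180.0, -0.1, -18.9]
ft_force: [-0.1, -0.6, 2.3]
finger_gap: 18.5
grip_force: 79.7
```

Call:
apply_moves(
  angular=[
    [0, 0, 0],
    [0, 0, 0],
    [0, 0, 0],
    [0, 0, 0],
    [0, 0, 0],
  ],
  travel=[
    [0, 0, -0.1],
    [0, 0, -0.1],
    [0, 0, -0.07],
    [0, 0, 0],
    [0, 0, 0],
  ],
  jaw=[0, 0, 0, 0, 0],
)

```text
time: 10.65
tool_pos: [538.7, 85.9, 215.3]
tcp_rot: [-180.0, -0.1, -18.9]
ft_force: [-1.0, 0.2, 5.7]
finger_gap: 19.1
grip_force: 80.2
```

Run:
```python
from h import *
for _ in range(6):
    q=r.sense(); S={n:r.snapshot(n) for n in("scene","side")}; print(np.round(q["tool_pos"],2),np.round(q["ft_force"],2))
for n in S:
    for x in(70,89):
        print(n,x,px(S[n],(540+x*.947-44*.322,88.7-x*.322-44*.947,43)))
a=cv2.resize(S["scene"]["color"][180:340,280:440],(400,400),interpolation=cv2.INTER_CUBIC)
b=cv2.resize(S["scene"]["color"][265:315,335:385],(400,400),interpolation=cv2.INTER_CUBIC)
cv2.imwrite("pics/z6.png",np.hstack([a,b])[:,:,::-1])
```

```text
[538.68  85.88 215.32] [-0.96  0.23  5.73]
[538.64  85.84 215.31] [-0.56 -0.18  6.13]
[538.68  85.85 215.37] [-0.04 -0.54  5.57]
[538.68  85.85 215.35] [-0.8  -0.11  5.54]
[538.64  85.88 215.31] [-0.05 -0.76  6.77]
[538.67  85.83 215.35] [-0.61 -0.45  7.17]
scene 70 (np.float64(357.378861549556), np.float64(281.4083416263077))
scene 89 (np.float64(351.71089197254065), np.float64(285.478022392016))
side 70 (np.float64(328.87817585445697), np.float64(220.03028548815055))
side 89 (np.float64(335.2852822466344), np.float64(220.5958755029485))
```

View pics/z6.png

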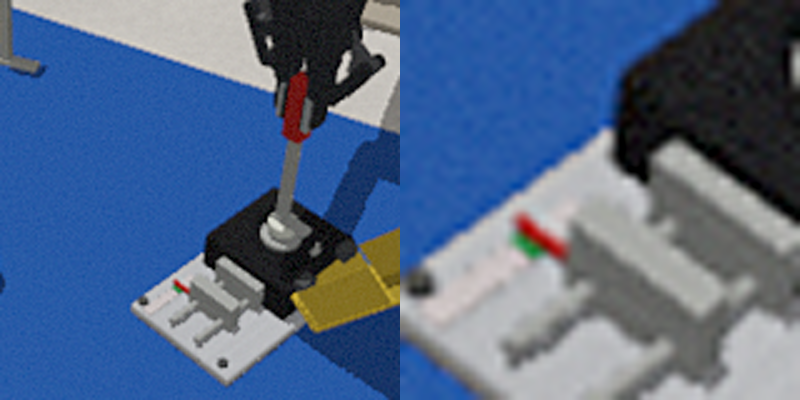

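The red pointer sits over the green zone at right inset (540,235). Its shift from the released position is (-5.2,+4.4) px, against (-5.7,+4.1) expected for 12 mm. Force (~7.5 N) and height (11.6 mm pressed) agree, so I'm handing in.

```bash
python3 -c "
from bench import r
print(r.hand_in())"
```

```text
the job is handed in; nothing more can be done
None
```

I handed the job in with the guard fully open and the gripped tool holding the plunger at about 11.6 mm, the red pointer in the green zone; the hand-in returned no verdict.

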